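# Set a gel plate to drain at sixty degrees

## Robot

A 6-joint arm with a two-finger parallel gripper is mounted at the origin on a cart in front of the work surface, level with it; the furniture and walls round the work are solid. World frame = base frame: x ahead of the robot, y to its left, z up, the work surface at z = 0. Lengths are in m, angles in degrees, forces in N, time in s.
With the tool pointing down it reaches from about 0.25 to 0.725 m from the base axis. Payload 9.7 kg.
Tool frame: the origin (TCP) lies midway between the tips of the shut fingers; the grasp point (between the pads) lies 19 mm behind it; z points along the fingers, y is the line along which they close (so a half turn about z gives the same grasp; the last joint's range is limited). The gripper opens to 85 mm and grips with 20 to 120 N. Pads are 22 mm wide; open, the fingers measure 114 mm over their backs; the gripper's body (76 mm by 85 mm) begins 54 mm behind the grasp point. The pads swing forward as they close: fully open they stand 13 mm farther back than shut.
Start: joints at [-71.792, 4.979, 10.078, 95.1, 0, 90], TCP at [0.172, -0.522, 0.231] pointing down, gripper open.
Joint ranges: [-179.16, 179.16], [-48.56, 103.87], [-65.8, 70.77], [-126.05, 130.52], [-82.76, 87.17], [-180, 180]. Speed limits (degrees/s): [127.2, 127.2, 147.25, 180, 180, 180].

## Interface

Orientations are given as [roll, pitch, yaw] about the fixed x, y, z axes, in that order (R = Rz(yaw) Ry(pitch) Rx(roll)).
In Python, from workcell import bot gives the robot as it stands. The module is installed in compiled form; this text tells all that it offers.
- The arm moves only by the tool send_rows, never from a script. Its argument "moves" is one flat list of numbers, 7 for each row, row after row: the shift along the world's x, y, z normalised to -1 to 1, where 1 is 0.025 m, then the turn, a rotation vector about the world's x, y, z normalised to -1 to 1, where 1 is 0.15 rad, then the closure, from -1 (fully open) to 1 (shut), so that 0 is half open. A call has 1 to 8 rows; each row shifts and turns the commanded pose from where the row before left it; what a row does not reach is not made up. A row lasts 1/8 s, in which the tool goes at most 62.5 mm and 10.7 degrees, less where a joint would pass 70% of its speed; a pose out of reach is approached as far as the arm can. A call with a number of a shift or a turn outside -1 to 1 is refused whole. A call with a gripper value outside its range is refused whole. The fingers move at their own pace and stop on an object; "squeeze" is the grip in N (left out, the last holds). Time passes only in rows, so rows that do not move let the fingers close. It gives the time, the measured TCP pose, the force, the opening and the grip force at its end, in the units of the state.
- bot.get_obs(): the state, without advancing time (a new reading comes with each control period).
- bot.camera(name): name is "side" or "top"; returns a dict with "color" (400x640x3 uint8, red, green, blue), "camera_matrix" (3x3 intrinsics, pixels), "R" (3x3) and "t" (3): a world point X has camera coordinates R X + t. Camera axes: x right, y down, z forward; pixel columns grow to the right and rows downward; lengths in m; the calibration is good to about 2 mm. A picture is of the moment at which its call begins. There is no depth.
- bot.job_done(): hands the job in; it is judged then, once.
Trained networks look in the newest picture that a camera, given by its name, has taken for a name from the list of things; names that differ only in an ending like _2 or _b are one class to them, and where a whole thing is asked for, a point or a joint stands for the part that bears it (a point fixed in the world has none). Each returns a list of dicts, best first, with "p" (0 to 1); they miss things now and then, are a little off and sometimes report something else, mostly with a low value. They report only what shows in the picture. A call takes as long as a camera call.
- bot.boxes_of(camera, query): "extent" ([left, top, right, bottom] in pixels, round what is visible of it).
- bot.trace(camera, query): "region" (400x640 bool, what is visible of it) and "extent" ([left, top, right, bottom] in pixels, round what is visible of it).
- bot.landmark_of(camera, query): "pixel" ([column, row] in pixels: a listed point, or the origin of a listed thing).
The state is a dict: "time": time; "q": joint angles; "qd": joint speeds; "joint_efforts": joint torques, N m; "ee_pos": TCP position; "tcp_rot": TCP orientation; "wrist_force": force on the tool from outside, world axes, zero at the start; "torque": the same for the moment, N m; "opening": finger opening in m; "grasp_force": force on a finger pad.
Only numpy, scipy, OpenCV 4.12 (cv2) and the standard library are available. Lean on these libraries where they do the work, as an engineer would, in place of code of your own. Each camera call takes 0.05 s, during which the arm holds its last target. There are 200 camera calls.

## Task

The white gel plate leans far too flat over the bar of the draining rack. Raise it to lean on the bar at 60 degrees to the bench, in whichever pair of notches comes nearest to that, with both ends of its foot edge caught squarely in the same pair so that it cannot slide back. It is brittle, so push it gently, and leave the things standing round it where they are.

Things in the scene. Friction and masses are not known exactly. Their poses are not given: they have to be found in the camera images.
- plate: Loose white ceramic gel plate, 140 x 120 x 6 mm, 0.19 to 0.33 kg. It starts leaning at 36 degrees, underside over the rack's bar, foot edge on the flat part of the comb. Origin: middle of the foot edge on the underside (the plate's lowest line). x runs up the plate, y to its left along the foot edge, z out of its upper face: the angle of z from vertical is the lean above the bench.
- foot_left (a point): Point on the foot edge of the plate's underside, 55 mm to +y of its middle.
- foot_right (a point): Point on the foot edge of the plate's underside, 55 mm to -y of its middle.
- rack: Fixed steel stand with a level round bar, 10 mm in diameter, 168 mm long along the rack's y. Two legs at y = +-80 mm (12 x 10 mm, 95 mm high) on feet 110 mm long in x, 24 mm wide, 6 mm high. Origin on the bench under the middle of the bar; x points away from the side where the plate's foot stands, z up.
- rack_bar (a point): Middle of the bar, on its axis (85 mm above the bench).
- comb: Fixed grey comb on the bench before and under the bar, parallel to the rack, its distance from the bar varying by 14 mm: two toothed runners, 20 mm wide, centred at y = +-44 mm, from x = -88 to +44 mm, flat tops 13 mm above the bench. Origin on the bench midway between the runners and between the second and third pairs of teeth; x as the rack's x, z up.
- reagent: Bystander: small stoppered clear glass reagent bottle, 46 mm in diameter, 89 mm high, origin under its centre.
- flask: Bystander: conical glass flask, 64 mm in diameter, 114 mm high, origin under its centre.
- tape: Bystander: roll of tape lying flat, 72 mm in diameter, 18 mm high, origin under its centre.
- tweezers: Bystander: steel tweezers lying flat, 126 x 13 x 8 mm, origin under the centre.
- plate_top (a point): Middle of the plate's top edge, on the underside's plane, 140 mm up from the foot edge, in a cut-out 68 mm wide and 18 mm deep. Pushing the foot towards the rack makes the plate steeper as it slides over the bar (friction 0.35 to 0.55); beyond about 75 degrees it may tip over the bar.
- comb_teeth (a point): 13 mm above the comb's origin. Each runner has four saw teeth 4.5 mm high, upright stop faces looking to +x at comb x = -21, -7, +7, +21 mm. A tooth rises at 28 degrees over 8.5 mm and drops at its face to the 13 mm level, 5.5 mm flat follows. Pushed over a tooth, the foot is seated with its underside corner 5 to 6 mm past the face, its back corner having dropped behind it.
- comb_channel (a point): Mouth, on the bench, of the open channel 68 mm wide between the runners (x = -88 mm of the comb); only a 4 mm high strip at comb x = 30 to 42 mm crosses it. To push the foot edge, fingertips must be in the channel, below 13 mm. Fingers leaning about 25 degrees, tips forward, clear the plate and help the foot climb the teeth; two fingers spread to about 50 mm overall keep it square.

How it is judged:
By the outcome, as a careful person would: the job done as asked, in the order asked, and still so for the second after the job is handed in, with the robot touching nothing.
It also fails if it takes over 42 s, if anything falls off the work surface, if the arm or the gripper's body presses on something with over 40 N, if the wrist force passes 120 N, or if a joint passes its speed limit or range.

## Working session

There is one attempt and no reset: what is moved stays moved. The work goes in short steps, Python scripts to look and compute and a tool call to move; the robot and the scene stay as the last step left them, time stands still between calls to the robot, and variables do not carry over. Pictures are saved under pics/ and viewed, at most 10 in all, crops included, and the job is handed in when it is done.

Besides the shell and the picture viewer there is one more tool, called by a JSON object that holds its "name" and its "arguments". send_rows: Moves the arm, as the interface text tells. Its arguments: {"type":"object","properties":{"moves":{"type":"array"},"squeeze":{"type":"number"}},"required":["moves"]}

```bash
mkdir -p pics
cat > h.py <<'E'
import numpy as np, cv2
from workcell import bot
def cam(n,save=None):
    c=bot.camera(n)
    if save: cv2.imwrite('pics/'+save,c['color'][:,:,::-1])
    return c
def P(c):
    return np.array(c['camera_matrix'])@np.hstack([np.array(c['R']),np.array(c['t']).reshape(3,1)])
def proj(c,X):
    u=P(c)@np.append(X,1); return u[:2]/u[2]
def tri(c1,p1,c2,p2):
    X=cv2.triangulatePoints(P(c1),P(c2),np.array(p1,float).reshape(2,1),np.array(p2,float).reshape(2,1)).ravel(); return X[:3]/X[3]
def onz(c,p,z):
    R=np.array(c['R']);t=np.array(c['t']).ravel()
    d=R.T@np.linalg.inv(c['camera_matrix'])@np.array([p[0],p[1],1.]);o=-R.T@t
    return o+d*(z-o[2])/d[2]
E
python3 - <<'E'
from h import *
np.set_printoptions(precision=4,suppress=True)
C={n:cam(n,n+'0.png') for n in('side','top')}
o=bot.get_obs();print(o['ee_pos'],o['tcp_rot'],o['opening'],o['time'])
for n,c in C.items(): print(n,-np.array(c['R']).T@np.array(c['t']).ravel(), np.array(c['R'])[2])
for q in 'plate foot_left foot_right rack rack_bar comb reagent flask tape tweezers plate_top comb_teeth comb_channel'.split():
    d={n:(bot.landmark_of(n,q) or [None])[0] for n in C}
    s=[(n,np.round(v['pixel'],1),round(v['p'],2)) if v else None for n,v in d.items()]
    X=tri(C['side'],d['side']['pixel'],C['top'],d['top']['pixel']) if all(d.values()) else None
    print(q,s,X)
E
```

```text
[ 0.1718 -0.5223  0.2307] [-179.9334    0.0004   18.2076] 0.08524729126607557 0.1
side [ 0.3395 -0.6142  0.5346] [ 0.2882  0.8089 -0.5125]
top [0.4465 0.1159 1.3324] [ 0.0913 -0.0141 -0.9957]
plate [('side', array([291.7, 218.2]), 0.56), ('top', array([304.1, 217.6]), 0.79)] [0.5278 0.1496 0.0084]
foot_left [('side', array([285.9, 208.3]), 0.91), ('top', array([289.6, 212.1]), 0.89)] [0.5362 0.1932 0.01  ]
foot_right [('side', array([299.6, 229.2]), 0.7), ('top', array([322.1, 216. ]), 0.82)] [0.5318 0.0973 0.0104]
rack [('side', array([309.7, 218.1]), 0.67), ('top', array([309.6, 179.9]), 0.94)] [0.6103 0.1397 0.0039]
rack_bar [('side', array([333.8, 185.4]), 0.72), ('top', array([308.4, 172.7]), 0.72)] [0.6402 0.1372 0.0845]
comb [('side', array([314.6, 219.3]), 0.86), None] None
reagent [('side', array([351.8, 293.8]), 0.61), ('top', array([307.1, 232.5]), 0.68)] [ 0.5671  0.1169 -0.2223]
flask [('side', array([316.3, 171.2]), 0.89), ('top', array([224.3, 166.1]), 0.57)] [ 0.6777  0.3863 -0.005 ]
tape [('side', array([278.6, 225.3]), 0.55), ('top', array([235.9, 209. ]), 0.87)] [ 0.5576  0.3804 -0.1687]
tweezers [('side', array([305.9, 329.1]), 0.71), ('top', array([411.6, 240.7]), 0.47)] [ 0.4604 -0.1651 -0.0059]
plate_top [('side', array([336.5, 181.3]), 0.88), ('top', array([305.3, 170. ]), 0.71)] [0.6482 0.1452 0.0895]
comb_teeth [('side', array([310.6, 217.8]), 0.76), None] None
comb_channel [('side', array([280.1, 227.7]), 0.83), ('top', array([307.5, 231.7]), 0.45)] [ 0.4909  0.1395 -0.0041]
```

View pics/side0.png

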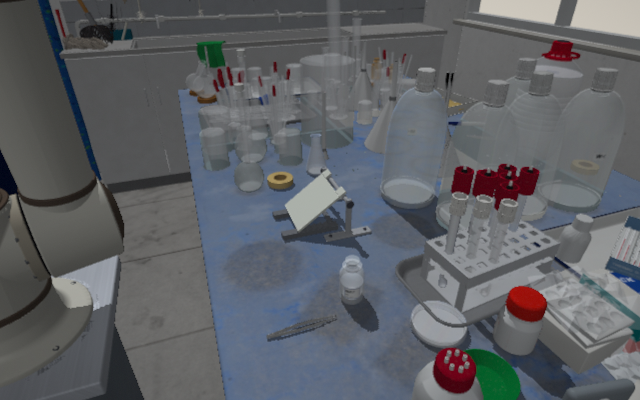

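View pics/top0.png

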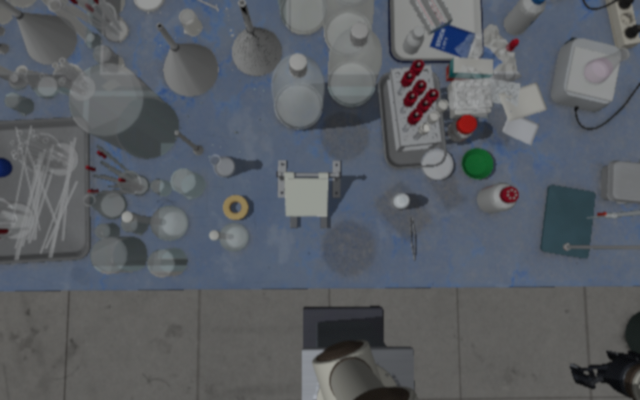

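Side view: plate at about (313,200) leaning over the bar, legs near (350,215). Top view: plate at (306,195), runners sticking out at (295,222) and (323,222), rack feet at (281,175) and (337,175). I'll zoom in on both for precision.

Run:
```python
import cv2,numpy as np
a=cv2.imread('pics/side0.png')[160:250,265:380]
b=cv2.imread('pics/top0.png')[150:240,255:365]
f=lambda i:cv2.resize(i,None,fx=6.5,fy=6.5,interpolation=cv2.INTER_CUBIC)[:590,:790]
g=lambda i:cv2.convertScaleAbs(f(i),alpha=1.5)
cv2.imwrite('pics/sidec.png',g(a));cv2.imwrite('pics/topc.png',g(b))
```

```text
(no output)
```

View pics/sidec.png

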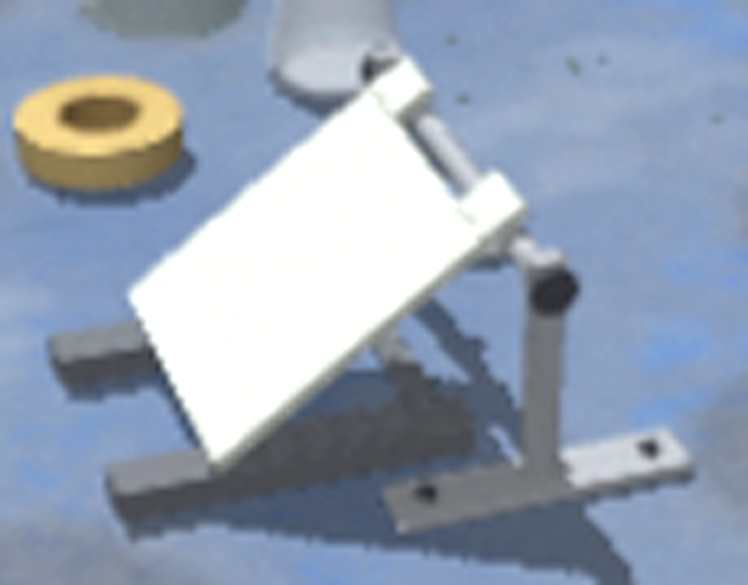

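View pics/topc.png

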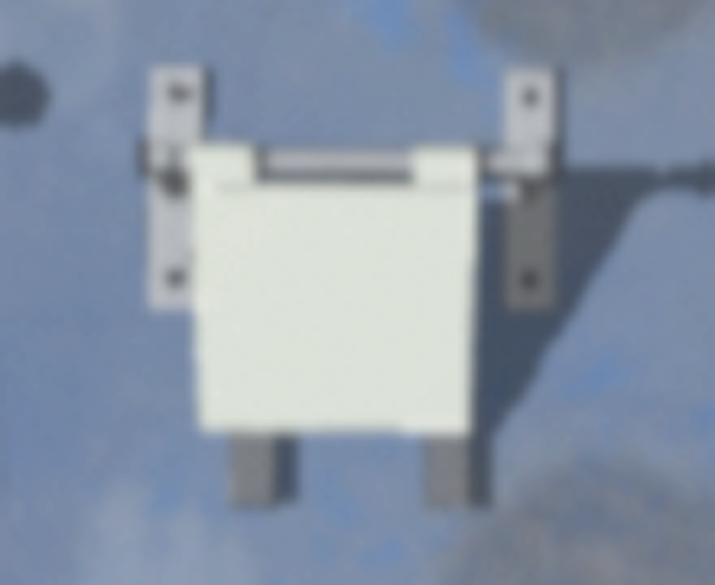

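The plate's near foot edge runs from crop (201,432) to (470,432). The runner fronts are at row 507, columns 232–275 and 427–470. The rack feet run from row 65 to row 308.

```bash
cat > k.py <<'E'
from h import *
np.set_printoptions(precision=4,suppress=True)
c=cam('top');s=cam('side')
def T(x,y,z): return onz(c,(255+(x-3)/6.5,150+(y-3)/6.5),z)
def S(x,y,z): return onz(s,(265+(x-3)/6.5,160+(y-3)/6.5),z)
E
python3 - <<'E'
from k import *
for n,a in dict(footL=(201,432,.018),footR=(470,432,.018),runLa=(232,507,.013),runLb=(275,507,.013),runRa=(427,507,.013),runRb=(470,507,.013),
 fLa=(150,308,.006),fLb=(203,65,.006),fRa=(505,308,.006),fRb=(557,65,.006),barL=(142,160,.085),barR=(553,160,.085),topL=(190,145,.09),topR=(478,145,.09)).items(): print('T',n,T(*a))
for n,a in dict(footL=(130,292,.018),footR=(215,466,.018),runLa=(50,340,.013),runRa=(108,470,.013),barR=(553,290,.085),fRa=(385,492,.006),fRa2=(400,530,.006),fRb=(690,470,.006)).items(): print('S',n,S(*a))
E
```

```text
T footL [0.527  0.2042 0.018 ]
T footR [0.5263 0.0849 0.018 ]
T runLa [0.4939 0.1907 0.013 ]
T runLb [0.4938 0.1716 0.013 ]
T runRa [0.4934 0.1041 0.013 ]
T runRb [0.4933 0.085  0.013 ]
T fLa [0.5836 0.2279 0.006 ]
T fLb [0.694  0.2042 0.006 ]
T fRa [0.5828 0.0685 0.006 ]
T fRb [0.6934 0.044  0.006 ]
T barL [0.6386 0.2248 0.085 ]
T barR [0.6378 0.0504 0.085 ]
T topL [0.6441 0.2041 0.09  ]
T topR [0.6436 0.0823 0.09  ]
S footL [0.5312 0.1996 0.018 ]
S footR [0.5291 0.08   0.018 ]
S runLa [0.4961 0.1848 0.013 ]
S runRa [0.4955 0.0971 0.013 ]
S barR [0.6387 0.0473 0.085 ]
S fRa [0.5845 0.0614 0.006 ]
S fRa2 [0.5819 0.0393 0.006 ]
S fRb [0.6893 0.0371 0.006 ]
```

{"name": "send_rows", "arguments": {"moves": [0.45,1,0,0,0,-0.707,0.5,0.45,1,0,0,0,-0.707,0.5,0.45,1,0,0,0,-0.707,0.5,0.45,1,0,0,-0.97,0,0.5,0.45,1,0,0,-0.97,0,0.5,0.45,1,0,0,-0.97,0,0.5,0.45,1,0,0,0,0,0.5,0.45,1,0,0,0,0,0.5], "squeeze": 40}}

```text
time: 2.5
ee_pos: [0.2616, -0.3218, 0.2313]
tcp_rot: [180.0, -25.0, -0.1]
wrist_force: [-0.5, 0.1, -0.1]
opening: 0.0214
grasp_force: 0.0
```

{"name": "send_rows", "arguments": {"moves": [0.45,1,0,0,0,0,0.5,0.45,1,0,0,0,0,0.5,0.45,1,0,0,0,0,0.5,0.45,1,0,0,0,0,0.5,0.45,1,0,0,0,0,0.5,0.45,1,0,0,0,0,0.5,0.45,1,0,0,0,0,0.5,0.45,1,0,0,0,0,0.5]}}

```text
time: 3.5
ee_pos: [0.352, -0.1216, 0.2315]
tcp_rot: [180.0, -25.1, -0.0]
wrist_force: [0.4, -0.3, -0.7]
opening: 0.0219
grasp_force: 0.0
```

{"name": "send_rows", "arguments": {"moves": [0.45,1,0,0,0,0,0.5,0.45,1,0,0,0,0,0.5,0.45,1,0,0,0,0,0.5,0.45,1,0,0,0,0,0.5,0.45,1,0,0,0,0,0.5,0.45,1,0,0,0,0,0.5,0.45,1,0,0,0,0,0.5,0.45,1,0,0,0,0,0.5]}}

```text
time: 4.5
ee_pos: [0.4443, 0.0274, 0.2313]
tcp_rot: [-179.1, -25.0, 3.0]
wrist_force: [0.1, 0.6, -0.4]
opening: 0.0212
grasp_force: 0.0
```

Run:
```python
from h import *
o=bot.get_obs();print(o['time'],o['q'],o['qd'],o['ee_pos'],o['tcp_rot'])
```

```text
4.5 [  2.92921999 -35.32581009 -26.24172014  74.08518276   0.93219238
 179.95889881] [ 7.9674623  14.62644829  7.53904313 -7.10784594  1.94031681 -0.08418086] [0.4442692  0.02737563 0.23126018] [-179.08697028  -24.99956899    2.97456398]
```

{"name": "send_rows", "arguments": {"moves": [0.065,0.28,0,-0.466,0,1,0.5,0.065,0.28,0,-0.466,0,1,0.5,0.065,0.28,0,-0.466,0,1,0.5,0.065,0.28,0,-0.466,0,1,0.5,0.065,0.28,0,-0.466,0,1,0.5,0.065,0.28,0,-0.466,0,1,0.5,0.065,0.28,0,-0.466,0,1,0.5,0.065,0.28,0,-0.466,0,1,0.5]}}

```text
time: 5.5
ee_pos: [0.4571, 0.0834, 0.2311]
tcp_rot: [157.6, -4.7, 79.9]
wrist_force: [-1.0, -0.5, 0.4]
opening: 0.0213
grasp_force: 0.0
```

{"name": "send_rows", "arguments": {"moves": [0.065,0.28,0,-0.466,0,1,0.5,0.065,0.28,0,-0.466,0,1,0.5,0.065,0.28,0,-0.466,0,1,0.5,0.065,0.28,0,-0.466,0,1,0.5,0.065,0.28,0,-0.466,0,1,0.5,0.065,0.28,0,-0.466,0,1,0.5,0.065,0.28,0,-0.466,0,1,0.5,0.065,0.28,0,-0.466,0,1,0.5]}}

```text
time: 6.5
ee_pos: [0.4701, 0.1395, 0.231]
tcp_rot: [170.9, 22.4, 152.5]
wrist_force: [0.3, -0.0, 0.4]
opening: 0.0214
grasp_force: 0.0
```

```bash
cat > r.py <<'E'
from h import *
from scipy.spatial.transform import Rotation as Ro
import sys
o=bot.get_obs();R=Ro.from_euler('xyz',o['tcp_rot'],degrees=True)
a=np.radians(25);z=np.array([np.sin(a),0,-np.cos(a)]);y=np.array([0,1,0.]);x=np.cross(y,z)
G=Ro.from_matrix(np.c_[x,y,z])
v=(G*R.inv()).as_rotvec();print(o['time'],o['ee_pos'],o['tcp_rot'],o['q'][5],'need turn units',v/.15,'force',o['wrist_force'])
E
python3 r.py
```

```text
6.5 [0.47010721 0.13947996 0.23102634] [170.92092069  22.38057354 152.47296261] 46.471756135670994 need turn units [-1.01921539 -0.06570164  2.77221808] force [ 0.32437595 -0.03434884  0.41896512]
```

{"name": "send_rows", "arguments": {"moves": [0,0,-0.5,-0.34,-0.022,0.924,0.5,0,0,-0.5,-0.34,-0.022,0.924,0.5,0,0,-0.5,-0.34,-0.022,0.924,0.5,0,0,-1,0,0,0,0.5,0,0,-1,0,0,0,0.5,0,0,-1,0,0,0,0.5,0,0,-1,0,0,0,0.5,0,0,-1,0,0,0,0.5]}}

```text
time: 7.5
ee_pos: [0.4699, 0.1392, 0.0678]
tcp_rot: [179.8, 25.0, 179.7]
wrist_force: [-0.4, -0.0, 0.8]
opening: 0.0213
grasp_force: 0.0
```

{"name": "send_rows", "arguments": {"moves": [0.2,0,-1,0,0,0,0.5,0.2,0,-0.6,0,0,0,0.5,0,0,0,0,0,0,0.5]}}

```text
time: 7.88
ee_pos: [0.4791, 0.1388, 0.0272]
tcp_rot: [179.9, 24.9, 179.7]
wrist_force: [0.4, -0.3, -0.1]
opening: 0.0211
grasp_force: 0.0
```

```bash
python3 r.py
python3 - <<'E'
from h import *
c=cam('side','s1.png')
a=c['color'][150:255,250:390,::-1]
cv2.imwrite('pics/s1c.png',cv2.convertScaleAbs(cv2.resize(a,None,fx=5.6,fy=5.6,interpolation=cv2.INTER_CUBIC),alpha=1.5))
E
```

```text
7.875 [0.47910415 0.13882471 0.02723326] [179.90757914  24.86191965 179.68211057] 19.636932776373055 need turn units [-0.00979613 -0.01603928  0.03245515] force [ 0.38245878 -0.34776614 -0.06912887]
```

View pics/s1c.png

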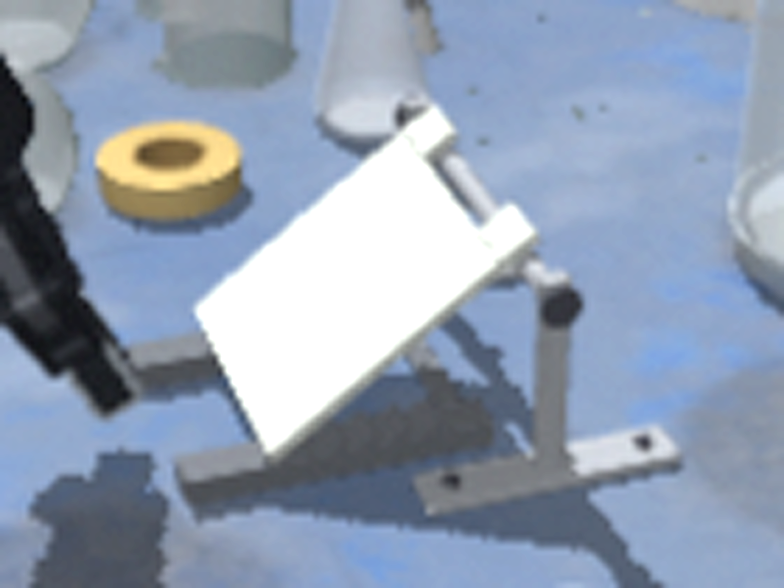

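The fingertips, at about crop (120,405), are just in front of the channel mouth and lined up between the runners. Next I lower them gently towards the bench.

{"name": "send_rows", "arguments": {"moves": [0,0,-0.4,0,0,0,0.5,0,0,-0.25,0,0,0,0.5,0,0,0,0,0,0,0.5]}}

```text
time: 8.3
ee_pos: [0.4791, 0.1394, 0.012]
tcp_rot: [179.9, 25.0, 179.7]
wrist_force: [-0.5, -0.4, 0.1]
opening: 0.021
grasp_force: 0.0
```

{"name": "send_rows", "arguments": {"moves": [0,0,-0.06,0,0,0,0.5,0,0,-0.06,0,0,0,0.5]}}

```text
time: 8.55
ee_pos: [0.4797, 0.1396, 0.0098]
tcp_rot: [179.9, 25.0, 179.7]
wrist_force: [1.4, 0.5, -0.3]
opening: 0.0215
grasp_force: 0.0
```

{"name": "send_rows", "arguments": {"moves": [0,0,-0.05,0,0,0,0.5,0,0,0,0,0,0,0.5]}}

```text
time: 8.8
ee_pos: [0.4795, 0.1395, 0.0082]
tcp_rot: [179.9, 25.0, 179.7]
wrist_force: [-0.2, 0.1, -0.9]
opening: 0.0214
grasp_force: 0.0
```

{"name": "send_rows", "arguments": {"moves": [0,0,-0.05,0,0,0,0.5,0,0,0,0,0,0,0.5]}}

```text
time: 9.05
ee_pos: [0.4794, 0.1395, 0.0069]
tcp_rot: [179.9, 25.0, 179.7]
wrist_force: [1.2, -0.3, -0.6]
opening: 0.0212
grasp_force: 0.0
```

{"name": "send_rows", "arguments": {"moves": [0,0,-0.05,0,0,0,0.5,0,0,0,0,0,0,0.5]}}

```text
time: 9.3
ee_pos: [0.4795, 0.1394, 0.0057]
tcp_rot: [179.9, 25.0, 179.7]
wrist_force: [-0.3, -0.4, -0.4]
opening: 0.0215
grasp_force: 0.0
```

{"name": "send_rows", "arguments": {"moves": [0,0,-0.05,0,0,0,0.5,0,0,0,0,0,0,0.5]}}

```text
time: 9.55
ee_pos: [0.4794, 0.1395, 0.0044]
tcp_rot: [179.9, 25.0, 179.7]
wrist_force: [-0.7, 0.5, 0.3]
opening: 0.0215
grasp_force: 0.0
```

{"name": "send_rows", "arguments": {"moves": [0.35,0,0,0,0,0,0.5,0.35,0,0,0,0,0,0.5,0.35,0,0,0,0,0,0.5,0.35,0,0,0,0,0,0.5]}}

```text
time: 10.05
ee_pos: [0.5152, 0.1394, 0.0045]
tcp_rot: [179.9, 25.0, 179.7]
wrist_force: [0.3, 0.4, -0.5]
opening: 0.0217
grasp_force: 0.0
```

{"name": "send_rows", "arguments": {"moves": [0.08,0,0,0,0,0,0.5,0.08,0,0,0,0,0,0.5]}}

```text
time: 10.3
ee_pos: [0.5185, 0.1394, 0.0044]
tcp_rot: [179.9, 25.0, 179.7]
wrist_force: [0.0, 0.1, 0.0]
opening: 0.021
grasp_force: 0.0
```

{"name": "send_rows", "arguments": {"moves": [0.08,0,0,0,0,0,0.5,0.08,0,0,0,0,0,0.5]}}

```text
time: 10.55
ee_pos: [0.5226, 0.1395, 0.0046]
tcp_rot: [179.9, 25.0, 179.7]
wrist_force: [-0.0, -0.3, 0.7]
opening: 0.0214
grasp_force: 0.0
```

{"name": "send_rows", "arguments": {"moves": [0.08,0,0,0,0,0,0.5,0.08,0,0,0,0,0,0.5]}}

```text
time: 10.8
ee_pos: [0.5263, 0.1395, 0.0043]
tcp_rot: [179.9, 25.0, 179.7]
wrist_force: [-2.5, -0.6, 0.1]
opening: 0.0216
grasp_force: 1.2
```

{"name": "send_rows", "arguments": {"moves": [0.09,0,0,0,0,0,0.5,0.09,0,0,0,0,0,0.5,0.09,0,0,0,0,0,0.5,0.09,0,0,0,0,0,0.5]}}

```text
time: 11.3
ee_pos: [0.5355, 0.1394, 0.0044]
tcp_rot: [179.9, 25.0, 179.7]
wrist_force: [-1.5, 0.5, -1.8]
opening: 0.0216
grasp_force: 1.2
```

{"name": "send_rows", "arguments": {"moves": [0.09,0,0,0,0,0,0.5,0.09,0,0,0,0,0,0.5,0.09,0,0,0,0,0,0.5,0.09,0,0,0,0,0,0.5]}}

```text
time: 11.8
ee_pos: [0.5443, 0.1395, 0.0044]
tcp_rot: [179.9, 25.0, 179.7]
wrist_force: [-7.4, 0.2, 1.5]
opening: 0.0216
grasp_force: 2.9
```

{"name": "send_rows", "arguments": {"moves": [0.09,0,0,0,0,0,0.5,0.09,0,0,0,0,0,0.5]}}

```text
time: 12.05
ee_pos: [0.5486, 0.1395, 0.0043]
tcp_rot: [179.9, 25.0, 179.7]
wrist_force: [-6.9, 0.4, 1.6]
opening: 0.0214
grasp_force: 2.9
```

```bash
python3 r.py
cat > look.py <<'E'
from h import *
import sys
c=cam('side')
a=c['color'][150:255,250:390,::-1]
cv2.imwrite('pics/'+sys.argv[1],cv2.convertScaleAbs(cv2.resize(a,None,fx=5.6,fy=5.6,interpolation=cv2.INTER_CUBIC),alpha=1.5))
E
python3 look.py s2.png
```

```text
12.05 [0.54860066 0.13951143 0.00430453] [179.8678609   24.95256993 179.74963066] 16.66218478301448 need turn units [-0.01394928 -0.00548828  0.02263976] force [-6.85439846  0.37303361  1.62746785]
```

View pics/s2.png

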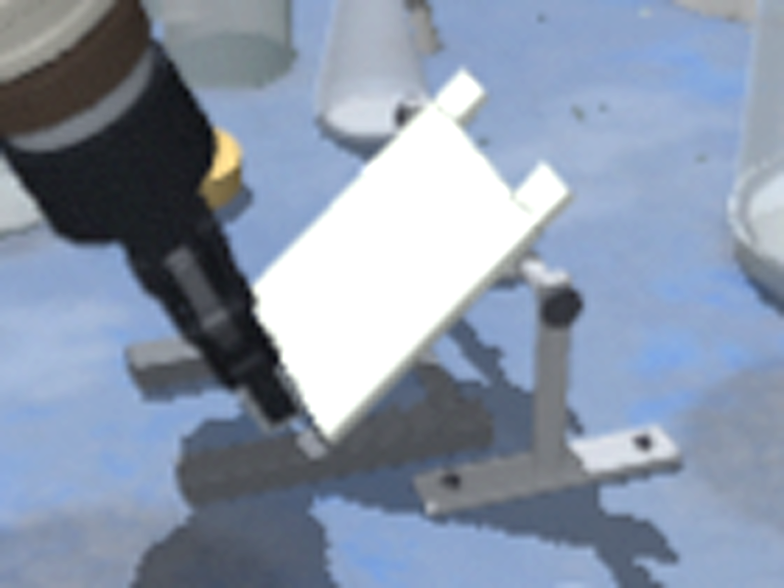

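The plate slides up squarely on the bar, with its foot near crop (325,440), and the force is rising at the first tooth. I'll continue in fine steps and count the drops.

{"name": "send_rows", "arguments": {"moves": [0.08,0,0,0,0,0,0.5]}}

```text
time: 12.22
ee_pos: [0.5505, 0.1395, 0.0043]
tcp_rot: [179.9, 24.9, 179.8]
wrist_force: [-8.2, 0.7, 1.0]
opening: 0.0213
grasp_force: 3.6
```

{"name": "send_rows", "arguments": {"moves": [0.08,0,0,0,0,0,0.5]}}

```text
time: 12.35
ee_pos: [0.5519, 0.1395, 0.0038]
tcp_rot: [179.9, 24.9, 179.8]
wrist_force: [-13.2, 0.3, 2.1]
opening: 0.0215
grasp_force: 5.4
```

{"name": "send_rows", "arguments": {"moves": [0.08,0,0,0,0,0,0.5]}}

```text
time: 12.48
ee_pos: [0.5537, 0.1394, 0.0036]
tcp_rot: [179.9, 24.8, 179.8]
wrist_force: [-3.4, 1.1, -0.5]
opening: 0.0213
grasp_force: 1.4
```

{"name": "send_rows", "arguments": {"moves": [0.08,0,0,0,0,0,0.5]}}

```text
time: 12.6
ee_pos: [0.557, 0.1395, 0.0044]
tcp_rot: [179.9, 25.0, 179.7]
wrist_force: [-1.3, -0.5, -2.7]
opening: 0.0211
grasp_force: 1.3
```

{"name": "send_rows", "arguments": {"moves": [0.08,0,0,0,0,0,0.5]}}

```text
time: 12.72
ee_pos: [0.5592, 0.1395, 0.0045]
tcp_rot: [179.9, 25.0, 179.7]
wrist_force: [-1.2, 0.3, -3.2]
opening: 0.0215
grasp_force: 1.3
```

{"name": "send_rows", "arguments": {"moves": [0.08,0,0,0,0,0,0.5]}}

```text
time: 12.85
ee_pos: [0.5612, 0.1394, 0.0045]
tcp_rot: [179.9, 25.0, 179.7]
wrist_force: [-1.4, 0.5, -3.4]
opening: 0.0211
grasp_force: 1.3
```

{"name": "send_rows", "arguments": {"moves": [0.08,0,0,0,0,0,0.5]}}

```text
time: 12.98
ee_pos: [0.5631, 0.1394, 0.0045]
tcp_rot: [179.9, 25.0, 179.7]
wrist_force: [-1.0, 0.2, -3.2]
opening: 0.0213
grasp_force: 1.3
```

{"name": "send_rows", "arguments": {"moves": [0.08,0,0,0,0,0,0.5]}}

```text
time: 13.1
ee_pos: [0.565, 0.1395, 0.0044]
tcp_rot: [179.9, 25.0, 179.7]
wrist_force: [-8.4, 0.2, 0.8]
opening: 0.0212
grasp_force: 4.0
```

{"name": "send_rows", "arguments": {"moves": [0.08,0,0,0,0,0,0.5]}}

```text
time: 13.22
ee_pos: [0.5657, 0.1395, 0.0037]
tcp_rot: [179.9, 24.8, 179.8]
wrist_force: [-14.9, 0.2, 2.8]
opening: 0.0214
grasp_force: 6.4
```

{"name": "send_rows", "arguments": {"moves": [0.08,0,0,0,0,0,0.5]}}

```text
time: 13.35
ee_pos: [0.568, 0.1394, 0.0037]
tcp_rot: [179.9, 24.9, 179.8]
wrist_force: [-1.3, -0.9, -3.2]
opening: 0.0215
grasp_force: 1.0
```

{"name": "send_rows", "arguments": {"moves": [0.08,0,0,0,0,0,0.5,0.08,0,0,0,0,0,0.5]}}

```text
time: 13.6
ee_pos: [0.5728, 0.1395, 0.0045]
tcp_rot: [179.9, 25.0, 179.7]
wrist_force: [-8.2, 0.0, 1.3]
opening: 0.0211
grasp_force: 3.2
```

{"name": "send_rows", "arguments": {"moves": [0.08,0,0,0,0,0,0.5,0.08,0,0,0,0,0,0.5]}}

```text
time: 13.85
ee_pos: [0.5767, 0.1395, 0.0044]
tcp_rot: [179.9, 25.0, 179.7]
wrist_force: [-6.9, 0.2, 1.2]
opening: 0.0212
grasp_force: 3.2
```

{"name": "send_rows", "arguments": {"moves": [0.06,0,0,0,0,0,0.5]}}

```text
time: 13.98
ee_pos: [0.578, 0.1395, 0.0043]
tcp_rot: [179.9, 24.9, 179.7]
wrist_force: [-10.7, -0.1, 1.8]
opening: 0.0212
grasp_force: 4.6
```

{"name": "send_rows", "arguments": {"moves": [0.06,0,0,0,0,0,0.5]}}

```text
time: 14.1
ee_pos: [0.5787, 0.1394, 0.0037]
tcp_rot: [179.9, 24.8, 179.8]
wrist_force: [-14.5, 0.8, 3.3]
opening: 0.0217
grasp_force: 6.3
```

{"name": "send_rows", "arguments": {"moves": [0.06,0,0,0,0,0,0.5]}}

```text
time: 14.22
ee_pos: [0.5793, 0.1394, 0.0031]
tcp_rot: [179.9, 24.7, 179.8]
wrist_force: [-25.0, -0.1, 10.1]
opening: 0.0213
grasp_force: 12.1
```

{"name": "send_rows", "arguments": {"moves": [0.06,0,0,0,0,0,0.5]}}

```text
time: 14.35
ee_pos: [0.5798, 0.1394, 0.003]
tcp_rot: [179.9, 24.6, 179.8]
wrist_force: [-37.1, -1.1, 19.9]
opening: 0.0212
grasp_force: 18.8
```

```bash
python3 r.py; python3 look.py s3.png
```

```text
14.35 [0.57976309 0.13939454 0.00296532] [179.90225636  24.61409643 179.8193792 ] 15.520693950295158 need turn units [-0.01039434 -0.04488559  0.0162444 ] force [-37.12455393  -1.13809452  19.93306836]
```

View pics/s3.png

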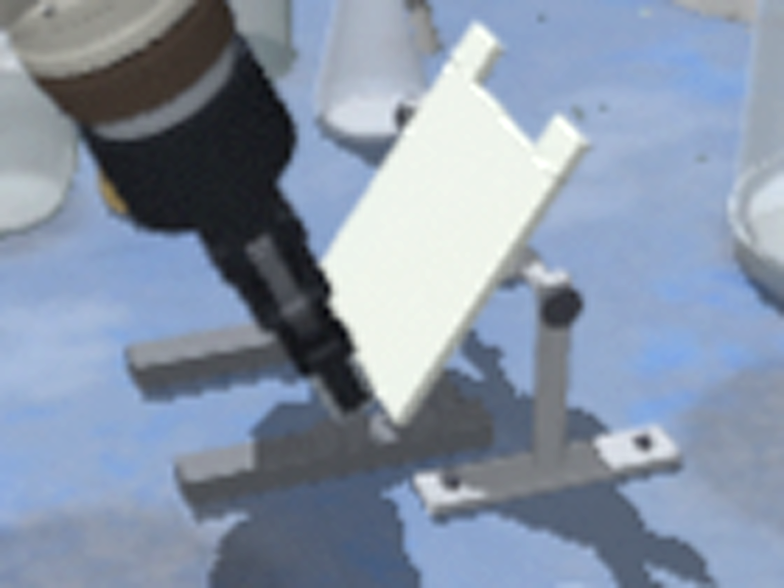

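Plate is now about 60° steep. Its foot is at the crest of a tooth, near crop (400,420). The tips have dipped towards the bench and are pressing on it, so I raise the tool slightly.

{"name": "send_rows", "arguments": {"moves": [-0.02,0,0.08,0,0,0,0.5]}}

```text
time: 14.52
ee_pos: [0.581, 0.1394, 0.0054]
tcp_rot: [179.9, 24.8, 179.8]
wrist_force: [-1.9, 0.4, -1.6]
opening: 0.0211
grasp_force: 1.3
```

{"name": "send_rows", "arguments": {"moves": [0,0,0.04,0,0,0,0.5]}}

```text
time: 14.65
ee_pos: [0.5829, 0.1395, 0.0079]
tcp_rot: [179.9, 25.1, 179.7]
wrist_force: [-0.9, 0.0, -1.2]
opening: 0.0215
grasp_force: 0.5
```

{"name": "send_rows", "arguments": {"moves": [0.08,0,0,0,0,0,0.5]}}

```text
time: 14.78
ee_pos: [0.5845, 0.1396, 0.0077]
tcp_rot: [179.9, 25.0, 179.7]
wrist_force: [-7.4, 0.4, 1.5]
opening: 0.0217
grasp_force: 3.3
```

```bash
python3 r.py; python3 look.py s4.png;  python3 - <<'E'
from h import *
np.set_printoptions(precision=4,suppress=True)
C={n:cam(n) for n in('side','top')}
for q in 'plate foot_left foot_right rack_bar plate_top'.split():
    d={n:(bot.landmark_of(n,q) or [None])[0] for n in C}
    s=[(n,np.round(v['pixel'],1),round(v['p'],2)) if v else None for n,v in d.items()]
    print(q,s,tri(C['side'],d['side']['pixel'],C['top'],d['top']['pixel']) if all(d.values()) else None)
E
```

```text
14.775 [0.58451456 0.13955094 0.00768211] [179.85309798  25.00665846 179.73386244] 15.467428337789283 need turn units [-0.01548911  0.00081072  0.02374186] force [-7.40020057  0.35535548  1.52740203]
plate [('side', array([314.3, 212.3]), 0.81), ('top', array([305.4, 193.8]), 0.75)] [0.5913 0.1467 0.0139]
foot_left [('side', array([313. , 203.4]), 0.75), ('top', array([289.6, 190.1]), 0.72)] [0.6031 0.1927 0.0099]
foot_right [('side', array([326.5, 225. ]), 0.97), ('top', array([322.3, 189.7]), 0.83)] [0.6043 0.0973 0.0057]
rack_bar [('side', array([333.5, 186.5]), 0.89), None] None
plate_top [('side', array([340.3, 160.9]), 0.97), ('top', array([305.8, 159.2]), 0.71)] [0.6636 0.1442 0.1419]
```

View pics/s4.png

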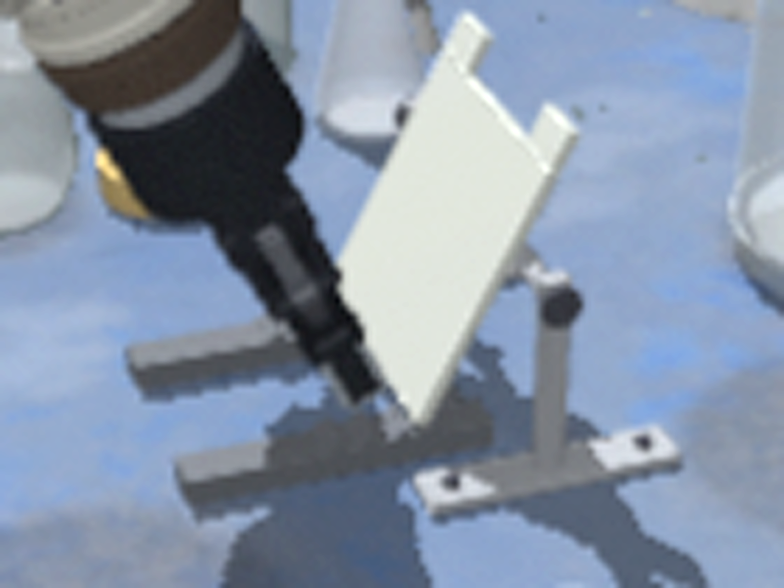

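```bash
cat > m.py <<'E'
from h import *
c=cam('side')
def pts(fx,yc,z0=.013,bx=.6383):
    d=bx-fx;H=.085-z0
    th=np.arccos(-.005/np.hypot(H,d))-np.arctan2(d,H)
    X=np.array([np.cos(th),0,np.sin(th)]);Z=np.array([-np.sin(th),0,np.cos(th)]);o=np.array([fx,yc,z0])
    r=[np.degrees(th)]
    for n,x,y,z in(('footR_up',0,-.06,.006),('footR_un',0,-.06,0),('topR_up',.14,-.06,.006),('topR_un',.14,-.06,0),('topRin_up',.14,-.034,.006),('topL_up',.14,.06,.006)):
        p=o+X*x+Z*z; p[1]+=y
        u=proj(c,p); r.append((n,*np.round((u-[250,150])*5.6+2.8)))
    return r
for f in(.5307,.5811,.5881,.5951,.6021,.6091): print(f,pts(f,.1445))
E
python3 m.py
```

```text
0.5307 [np.float64(36.00156356726146), ('footR_up', np.float64(262.0), np.float64(453.0)), ('footR_un', np.float64(270.0), np.float64(461.0)), ('topR_up', np.float64(529.0), np.float64(226.0)), ('topR_un', np.float64(537.0), np.float64(235.0)), ('topRin_up', np.float64(504.0), np.float64(196.0)), ('topL_up', np.float64(424.0), np.float64(99.0))]
0.5811 [np.float64(54.65175017011808), ('footR_up', np.float64(377.0), np.float64(432.0)), ('footR_un', np.float64(389.0), np.float64(436.0)), ('topR_up', np.float64(571.0), np.float64(151.0)), ('topR_un', np.float64(582.0), np.float64(157.0)), ('topRin_up', np.float64(545.0), np.float64(122.0)), ('topL_up', np.float64(461.0), np.float64(30.0))]
0.5881 [np.float64(58.38057637941541), ('footR_up', np.float64(393.0), np.float64(429.0)), ('footR_un', np.float64(405.0), np.float64(433.0)), ('topR_up', np.float64(569.0), np.float64(141.0)), ('topR_un', np.float64(581.0), np.float64(146.0)), ('topRin_up', np.float64(543.0), np.float64(112.0)), ('topL_up', np.float64(459.0), np.float64(20.0))]
0.5951 [np.float64(62.45011903179395), ('footR_up', np.f
[... 284 characters left out ...]
11.0))]
0.6021 [np.float64(66.86490516624323), ('footR_up', np.float64(424.0), np.float64(424.0)), ('footR_un', np.float64(437.0), np.float64(426.0)), ('topR_up', np.float64(558.0), np.float64(123.0)), ('topR_un', np.float64(571.0), np.float64(126.0)), ('topRin_up', np.float64(533.0), np.float64(94.0)), ('topL_up', np.float64(449.0), np.float64(3.0))]
0.6091 [np.float64(71.61444755207141), ('footR_up', np.float64(440.0), np.float64(422.0)), ('footR_un', np.float64(453.0), np.float64(423.0)), ('topR_up', np.float64(549.0), np.float64(116.0)), ('topR_un', np.float64(563.0), np.float64(118.0)), ('topRin_up', np.float64(523.0), np.float64(88.0)), ('topL_up', np.float64(440.0), np.float64(-3.0))]
```

The visible corners, right foot (412,428) and right top (580,133), match the model at foot x = 0.595 and lean of about 62.5°. That is the third pair. Now I back off gently.

{"name": "send_rows", "arguments": {"moves": [-0.08,0,0,0,0,0,0.5,-0.08,0,0,0,0,0,0.5,-0.2,0,0,0,0,0,0.5,-0.4,0,0,0,0,0,0.5,-0.8,0,0,0,0,0,0.5,-0.8,0,0,0,0,0,0.5,-0.8,0,0,0,0,0,0.5,-0.8,0,0,0,0,0,0.5]}}

```text
time: 16.48
ee_pos: [0.4845, 0.1394, 0.0076]
tcp_rot: [179.9, 25.0, 179.7]
wrist_force: [0.3, -0.1, 0.3]
opening: 0.0214
grasp_force: 0.0
```

```bash
python3 r.py
python3 - <<'E'
from h import *
f=lambda c,y,x,h,w:cv2.convertScaleAbs(cv2.resize(c['color'][y:y+h,x:x+w,::-1],None,fx=5.6,fy=5.6,interpolation=cv2.INTER_CUBIC),alpha=1.5)
a=f(cam('side'),160,280,70,90);b=f(cam('top'),150,270,70,50)
b2=cv2.copyMakeBorder(b,0,a.shape[0]-b.shape[0],0,0,0)
cv2.imwrite('pics/s5.png',np.hstack([a,b2]))
E
```

```text
16.475 [0.48449656 0.13943947 0.0075901 ] [179.85730388  25.03912314 179.72842905] 19.373790926853403 need turn units [-0.01503461  0.00458783  0.02457664] force [ 0.33734485 -0.13226621  0.30783925]
```

View pics/s5.png

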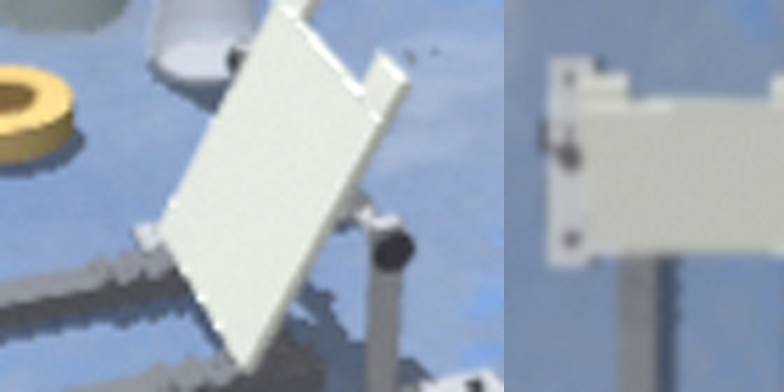

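The plate stays put after release, with its right foot corner at crop (245,370), the same spot as before. I'll check squareness with a silhouette fit.

```bash
cat > fit.py <<'E'
from h import *
from scipy.optimize import minimize
C=[cam('side'),cam('top')];M=[]
for n in('side','top'):
    r=bot.trace(n,'plate')[0]; M.append(r['region'].astype(np.float32)); print(n,r['p'],r['extent'],M[-1].sum())
M=[cv2.GaussianBlur(m,(0,0),1.2) for m in M]
def model(p):
    fx,yc,th,yaw=p[0],p[1],np.radians(p[2]),np.radians(p[3])
    X=np.array([np.cos(th),0,np.sin(th)]);Z=np.array([-np.sin(th),0,np.cos(th)]);Y=np.array([0,1,0.])
    Rz=np.array([[np.cos(yaw),-np.sin(yaw),0],[np.sin(yaw),np.cos(yaw),0],[0,0,1]])
    out=[]
    ol=[(0,-.06),(.14,-.06),(.14,-.034),(.122,-.034),(.122,.034),(.14,.034),(.14,.06),(0,.06)]
    for c,m,dxy in zip(C,M,(p[4:6],p[6:8])):
        im=np.zeros(m.shape,np.uint8)
        F=[np.array([proj(c,np.array([fx,yc,.013])+Rz@(X*x+Y*y+Z*z))+dxy for x,y in ol]) for z in(0,.006)]
        polys=F+[np.array([F[0][i],F[0][(i+1)%8],F[1][(i+1)%8],F[1][i]]) for i in range(8)]
        for q in polys: cv2.fillPoly(im,[np.round(q*64).astype(np.int32)],255,cv2.LINE_AA,6)
        out.append(cv2.GaussianBlur(im.astype(np.float32)/255,(0,0),1.2))
    return out
def cost(p): return sum(((a-b)**2).sum() for a,b in zip(model(p),M))+2*np.sum(np.square(p[4:]))
p0=np.array([.595,.1445,62,0,0,0,0,0]);d=np.array([.006,.004,4,3,1,1,1,1])
r=minimize(cost,p0,method='Nelder-Mead',options=dict(initial_simplex=np.vstack([p0]+[p0+np.eye(8)[i]*d[i] for i in range(8)]),maxiter=900))
print(r.fun,np.round(r.x,4))
E
python3 fit.py
```

```text
side 0.92 [303.9, 155.3, 355.2, 225.1] 1482.0
top 0.65 [284.3, 166.9, 327.9, 192.9] 1283.0
67.60624823258944 [ 0.5967  0.1465 63.1726 -3.9702  0.4101  0.7714 -0.4455  0.2896]
```

Run:
```python
from h import *
c=cam('top');g=c['color'].astype(float).mean(2)
for name,rows in(('foot',(190,200)),('cutout/top',(160,172))):
    e=[]
    for x in range(286,328):
        s=g[rows[0]:rows[1]+1,x];d=np.abs(np.diff(s));e.append((x,round(float((d*np.arange(len(d))).sum()/d.sum())+rows[0]+.5,1),int(d.max())))
    print(name,[(a,b) for a,b,m in e])
def ray(p): 
    return np.round(onz(c,p,.016)[:2],4)
cv2.imwrite('pics/t6.png',cv2.convertScaleAbs(cv2.resize(c['color'][155:215,275:340,::-1],None,fx=9,fy=9,interpolation=cv2.INTER_CUBIC),alpha=1.5))
print(ray((290,194)),ray((290,195)))
```

```text
foot [(286, 195.3), (287, 195.4), (288, 195.3), (289, 195.3), (290, 195.2), (291, 195.2), (292, 195.1), (293, 195.0), (294, 195.0), (295, 194.9), (296, 194.9), (297, 194.9), (298, 194.9), (299, 194.9), (300, 195.1), (301, 195.2), (302, 194.7), (303, 194.7), (304, 194.4), (305, 194.5), (306, 194.5), (307, 194.7), (308, 194.7), (309, 194.5), (310, 194.4), (311, 194.7), (312, 194.6), (313, 194.6), (314, 194.6), (315, 194.6), (316, 194.7), (317, 194.9), (318, 195.2), (319, 195.4), (320, 195.2), (321, 195.2), (322, 195.3), (323, 195.4), (324, 195.4), (325, 195.0), (326, 194.4), (327, 194.8)]
cutout/top [(286, 164.2), (287, 163.9), (288, 164.4), (289, 164.7), (290, 164.7), (291, 165.0), (292, 166.4), (293, 167.5), (294, 167.6), (295, 167.6), (296, 167.3), (297, 167.2), (298, 167.2), (299, 167.0), (300, 166.8), (301, 166.9), (302, 166.7), (303, 166.8), (304, 166.5), (305, 167.1), (306, 166.9), (307, 167.0), (308, 166.8), (309, 166.8), (310, 167.1), (311, 166.5), (312, 166.8), (313, 167.0), (314, 167.3), (315, 167.1), (316, 166.9), (317, 165.0), (318, 164.3), (319, 164.2), (320, 164.2), (321, 164.3), (322, 164.2), (323, 164.2), (324, 164.1), (325, 164.5), (326, 164.6), (327, 166.0)]
[0.5909 0.1912] [0.588  0.1912]
```

View pics/t6.png

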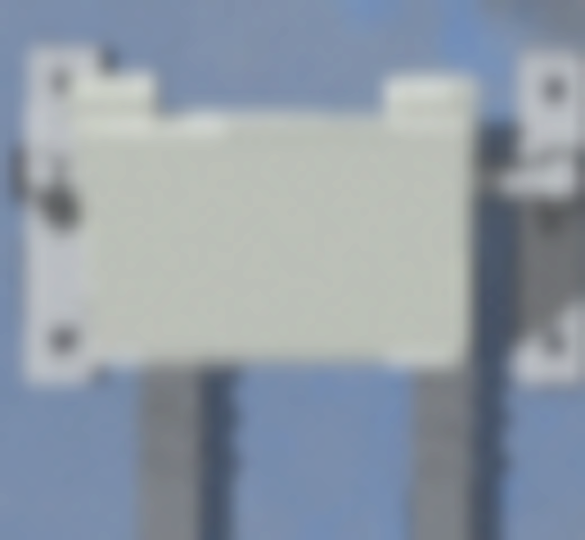

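{"name": "send_rows", "arguments": {"moves": [-0.8,0,0,0,0,0,0.5,-0.5,0,0.8,0,0,0,0.5,0,0,1,0,0,0,0.5,0,0,1,0,0,0,0.5,0,0,0,0,0,0,0.5,0,0,0,0,0,0,0.5]}}

```text
time: 17.58
ee_pos: [0.4529, 0.1393, 0.0766]
tcp_rot: [179.9, 25.0, 179.7]
wrist_force: [-0.6, -0.1, -0.7]
opening: 0.0208
grasp_force: 0.0
```

Run:
```python
from h import *
c=cam('top');g=c['color'].astype(float).mean(2)
for x in (292,305,320):
    s=g[190:201,x];d=np.abs(np.diff(s));print(x,(d*np.arange(10)).sum()/d.sum()+190.5)
print(bot.job_done())
```

```text
292 195.17857142857142
305 194.64736842105262
320 195.28991596638656
the job is handed in; nothing more can be done
None
```

The plate now leans at about 62° by the camera fit, in the third pair of notches (the pair nearest 60°), with its foot edge square in the top view; it stayed put after release, wrist force peaked at about 42 N, and the job is handed in.

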